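Slide a test plate out of its lane and file it in the rack, holed end up

TASK

The dried test plate with the hole belongs in the empty middle slot of the wire rack, standing upright with its holed end up like its neighbours, but it lies too low in its lane of the tray to be gripped and comes out the other end first. Slide it forward in its lane until its front end hangs well out over the tray's open front edge, pick it up by that end and lean it, holed end up, on the foot hooks and rails of the wire easel; then let go, take it again by its holed top end and stand it in the slot. Leave the other plate lying in its lane, and do not shift the timer, the beaker, the brown bottle or the marker.

Things in the scene. Friction and masses are not known exactly. Their poses are not given: they have to be found in the camera images.
- plate_centre (a point): Centre of the white test plate to be moved: flat, rigid, 150 x 50 x 4 mm, about 90 g, lying in either lane of the tray. x runs along its length to the end with a 14 mm round through-hole (hole centre 63 mm from this point along +x, 12 mm from that end), y across its 50 mm width, z out of its upper face (half thickness 2 mm). At the start its hole is at the back of the lane.
- blank_centre (a point): Centre of the other white plate, same size and axes but without a hole, lying in the other lane of the tray; it stays there.
- tray_front (a point): Middle of the upper front edge of the fixed grey lane tray, on its deck 30 mm above the worktop; the deck is 180 mm long, 130 mm wide. x points from the front edge to the back, y to the left, z up. Two lanes along x, middles at y = -31 and +31 mm, 57 mm wide between ribs 5 mm thick that stand 7 mm above the deck (3 mm above a plate); front open.
- easel_foot (a point): Foot of the small fixed steel-wire easel, 24 mm above the worktop, midway between its two foot hooks, where the underside of a leaning plate meets the hooks. x points level in the direction in which the plate climbs, y across, z up. The hooks' lips are 14 mm high, square to the rails. Near the foot nothing is wider than y = -17 to +17 mm, so fingers pass outside it.
- rack_slot (a point): Middle of the empty slot of the fixed wire rack, on the base on which plates stand, 6 mm above the worktop. y is the direction across the slots (through a standing plate's thickness), x along the slot (across a plate's width), z up. The slot lies between two hoops of 4 mm wire, 66 mm wide, up to 66 mm above the worktop, 7 mm apart at the base and 14 mm at the top.
- timer: White round twist timer, 63 mm in diameter and 36 mm high, standing loose; origin at the middle of its underside; not to be shifted.
- beaker: Clear plastic beaker, 71 mm in diameter, 88 mm high, standing loose; origin at the middle of its underside; not to be shifted.
- dye_bottle: Small brown bottle with black cap, 43 mm in diameter, 117 mm high, standing loose; origin at the middle of its underside; not to be shifted.
- marker: Marker pen lying loose, 135 mm long (its y axis), 17 mm thick; origin at the middle of its underside; not to be shifted.
- tray: The lane tray; origin under its middle (90 mm behind the front edge), axes as tray_front. A 10 mm high wall closes the lanes at the back. A plate starts with its front end 15 to 23 mm behind the front edge and its back end 1 to 9 mm from the wall, so it cannot be gripped there. The deck is smooth-coated: pressed from above with 5 to 15 N, a plate follows a fingertip.
- easel: The easel; origin on the worktop 24 mm under easel_foot, same axes. Two rail wires 5 mm thick at y = -14 and +14 mm climb from the foot along +x at 42 degrees above level for 100 mm. A plate lies on them, lower end on the hooks, upper 50 mm jutting freely past the rails. The rear legs spread to y = -41 and +41 mm on the worktop at x = 94 mm.
- rack: The wire rack; origin on the worktop 6 mm under rack_slot, same axes; base 85 x 150 mm. Its other two slots, at y = -50 and +50 mm, hold fixed plates like this one, holed end up, reaching 157 mm above the worktop.

How it is judged:
On the way, in this order (a step that is already met when the one before it is completed fails the run):
1. the plate lies flat on the tray with its front end at least 25 mm out over the front edge (x of plate_centre in the frame of tray_front between 0 and 0.05 m and z of plate_centre in the frame of tray_front below 0.006 m and angle between plate_centre's own z axis and vertical below 0.06 rad), for 0.2 s.
2. the plate leans on the easel, holed end up, let go and at rest (contact force between plate and easel above 0.1 N and contact force between the fingers and plate below 0.05 N and linear speed of plate below 0.02 m/s and angle between plate_centre's own x axis and vertical between 0.6 and 1.1 rad), for 0.2 s.
At the end, for the whole second after the job is handed in: The plate with the hole stands in the rack's empty middle slot, on the base (centre 70 to 79 mm above it), within 8 mm of the slot's middle plane and 18 mm along it, holed end up and upright within 0.2 rad, let go and at rest (z of plate_centre in the frame of rack_slot between 0.07 and 0.079 m and y of plate_centre in the frame of rack_slot between -0.008 and 0.008 m and x of plate_centre in the frame of rack_slot between -0.018 and 0.018 m and angle between plate_centre's own x axis and vertical below 0.2 rad and linear speed of plate below 0.02 m/s and contact force between the fingers and plate below 0.05 N); the robot touches nothing.
It fails at once if the other plate is moved by more than 20 mm (distance of blank_centre from where it was at the start of the episode above 0.02 m).
It fails at once if the timer is shifted by more than 30 mm (distance of timer from where it was at the start of the episode above 0.03 m).
It fails at once if the beaker is shifted by more than 30 mm (distance of beaker from where it was at the start of the episode above 0.03 m).
It fails at once if the brown bottle is shifted by more than 30 mm (distance of dye_bottle from where it was at the start of the episode above 0.03 m).
It fails at once if the marker is shifted by more than 30 mm (distance of marker from where it was at the start of the episode above 0.03 m).
It also fails if it takes over 72 s, if anything falls off the work surface, if the arm or the gripper's body presses on something with over 40 N, if the wrist force passes 120 N, or if a joint passes its speed limit or range.

ROBOT

A 7-joint arm with a two-finger parallel gripper is mounted at the origin on a cart in front of the work surface, level with it; the furniture and walls round the work are solid. World frame = base frame: x ahead of the robot, y to its left, z up, the work surface at z = 0. Lengths are in m, angles in rad, forces in N, time in s.
With the tool pointing down it reaches from about 0.425 to 0.875 m from the base axis. Payload 9.9 kg.
Tool frame: the origin (TCP) lies at the very end of the fingers, on their centre line; the grasp point (between the pads) lies behind it (arm.grip_point_offset is the z of the grasp point in the tool frame, in m); z points along the fingers, y is the line along which they close (so a half turn about z gives the same grasp; the last joint's range is limited). The gripper opens to 85 mm and grips with 20 to 120 N. Pads are 22 mm wide; open, the fingers measure 114 mm over their backs; the gripper's body (76 mm by 85 mm) begins 54 mm behind the grasp point. The pads swing forward as they close: fully open they stand 13 mm farther back than shut.
Start: joints at [1.08, 0.576, 0.025, 1.437, -0.015, 1.129, -0.057], TCP at [0.267, -0.62, 0.231] pointing down, gripper open.
Joint ranges: [-2.76, 2.76], [-0.34, 2.15], [-1.52, 1.57], [0.19, 2.46], [-1.09, 4.23], [0.17, 1.99], [-2.82, 2.82]. Speed limits (rad/s): [2.22, 2.22, 3.01, 3.01, 3.14, 3.14, 3.14].

INTERFACE

Orientations are given as [roll, pitch, yaw] about the fixed x, y, z axes, in that order (R = Rz(yaw) Ry(pitch) Rx(roll)).
In Python, from cell import arm gives the robot as it stands.
- The arm moves only by the tool move_arm, never from a script. Its argument "deltas" is a list of rows, each a list of 7 numbers: the shift along the tool's x, y, z in mm, then the turn, a rotation vector about the tool's x, y, z in degrees, then the opening, from -1 (shut) to 1 (fully open). A call has 1 to 12 rows; each row shifts and turns the commanded pose from where the row before left it, along the tool's axes as they then stand; what a row does not reach is not made up. A row lasts 1/8 s, in which the tool goes at most 62.5 mm and 10.7 degrees, less where a joint would pass 70% of its speed; a pose out of reach is approached as far as the arm can. A call with a gripper value outside its range is refused whole. The fingers move at their own pace and stop on an object; "force" is the grip in N (left out, the last holds). Time passes only in rows, so rows that do not move let the fingers close. It gives the time, the measured TCP pose, the force, the opening and the grip force at its end, in the units of the state.
- arm.get_obs(): the state, without advancing time (a new reading comes with each control period).
- arm.camera(name): name is "scene" or "top" or "wrist"; returns (picture, depth): 384x512x3 uint8, red, green, blue; 384x512 float32, m along the optical axis (not along the pixel's ray), 0 where there is no reading.
- arm.get_calibration(name): a dict with "vfov" (degrees; the focal length in pixels is half the picture's height over the tangent of half this angle, whatever the lens; pixels are square), "cx", "cy" (the principal point, pixels), "R" (3x3) and "t" (3): a world point X has camera coordinates R X + t; the wrist camera has in their place "tool_from_camera" (4x4, takes a point from camera to tool coordinates, whose origin is the TCP and whose axes are the flange's). Camera axes: x right, y down, z forward; pixel columns grow to the right and rows downward; lengths in m; the calibration is good to about 2 mm. A picture is of the moment at which its call begins: read the wrist's pose just before it. get_calibration takes no time and is no camera call.
- arm.hand_in(): hands the job in; it is judged then, once.
The state is a dict: "t": time; "joint_pos": joint angles; "qd": joint speeds; "effort": joint torques, N m; "eef_pos": TCP position; "tcp_rot": TCP orientation; "contact_force": force on the tool from outside, world axes, zero at the start; "ft_torque": the same for the moment, N m; "grip_width": finger opening in m; "finger_force": force on a finger pad.
Only numpy, scipy, OpenCV 4.12 (cv2) and the standard library are available. Lean on these libraries where they do the work, as an engineer would, in place of code of your own. Each camera call takes 0.05 s, during which the arm holds its last target. There are 200 camera calls.

## Working session

There is one attempt and no reset: what is moved stays moved. The work goes in short steps, Python scripts to look and compute and a tool call to move; the robot and the scene stay as the last step left them, time stands still between calls to the robot, and variables do not carry over. Pictures are saved under pics/ and viewed, at most 10 in all, crops included, and the job is handed in when it is done.

Besides the shell and the picture viewer there is one more tool, called after "Emit:" as name([rows], argument=value, ...), one row to a line, values as JSON. move_arm: Moves the arm, as the interface text tells. Its arguments: {"type":"object","properties":{"deltas":{"type":"array","items":{"type":"array","items":{"type":"number"}}},"force":{"type":"number"}},"required":["deltas"]}

```bash
ls; mkdir -p pics; python3 - <<'E'
from cell import arm
import cv2, numpy as np
print(arm.get_obs(), arm.grip_point_offset)
for n in ("scene","top"):
    im,d=arm.camera(n); cv2.imwrite(f"pics/{n}0.png",im[:,:,::-1]); np.savez(f"{n}0.npz",im=im,d=d)
    print(n,arm.get_calibration(n), (d>0).mean())
E
```

```text
pics
{'t': 0.0, 'joint_pos': array([ 1.08022262,  0.57652691,  0.02484806,  1.43792487, -0.01499541,
        1.12898494, -0.05650535]), 'qd': array([ 0.00075634,  0.00021009,  0.0005733 , -0.00034188, -0.00056635,
        0.00077273, -0.00046868]), 'effort': array([ 3.59506294e-05, -7.65761590e+01,  2.25101441e+00, -2.85975355e+01,
        1.55281147e-02,  1.26843620e-02, -1.14383664e-05]), 'eef_pos': array([ 0.26688326, -0.61950126,  0.23044029]), 'tcp_rot': array([-3.13993586e+00,  9.30193620e-05,  4.06800933e-01]), 'contact_force': array([ 0.1307955 ,  0.30179023, -0.18000391]), 'ft_torque': array([-0.05342586,  0.0100615 , -0.02192991]), 'finger_force': 0.0, 'grip_width': 0.08552096576428408} -0.0187
scene {'vfov': 53.54065437316891, 'cx': 256.6388096727067, 'cy': 196.4396370220935, 'R': array([[-0.66388728, -0.74775455, -0.01080768],
       [-0.53207215,  0.48245233, -0.69580096],
       [ 0.52550253, -0.45618294, -0.71815334]]), 't': array([0.42324044, 0.29202446, 0.72227166])} 0.9959360758463541
top {'vfov': 42.34151856677657, 'cx': 256.90874522758816, 'cy': 181.30052932965748, 'R': array([[-0.00914335, -0.99992837, -0.00772325],
       [-0.98721542,  0.01025567, -0.15906139],
       [ 0.15912921,  0.00617016, -0.98723848]]), 't': array([0.09982577, 0.54459134, 1.43495117])} 0.9959615071614584
```

View pics/scene0.png

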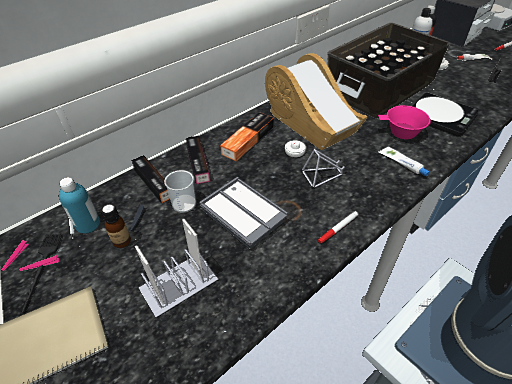

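View pics/top0.png

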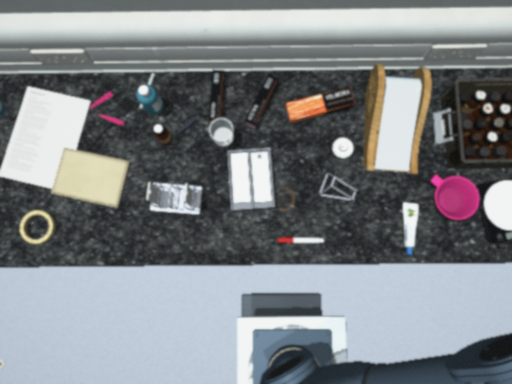

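```bash
cat > h.py <<'E'
import numpy as np, cv2
from scipy.spatial.transform import Rotation as Ro
from cell import arm
def cam(n,obs=None):
    c=arm.get_calibration(n); f=192/np.tan(np.radians(c["vfov"]/2))
    if n=="wrist":
        o=obs; T=np.eye(4);T[:3,:3]=Ro.from_euler("xyz",o["tcp_rot"]).as_matrix();T[:3,3]=o["eef_pos"]
        M=T@np.array(c["tool_from_camera"]); Rw,C=M[:3,:3],M[:3,3]
    else: Rw=np.array(c["R"]).T; C=-Rw@np.array(c["t"])
    return f,c["cx"],c["cy"],Rw,C
def rays(k,uv):
    f,cx,cy,R,C=k; uv=np.atleast_2d(uv).astype(float)
    return np.c_[(uv[:,0]-cx)/f,(uv[:,1]-cy)/f,np.ones(len(uv))]@R.T
def onz(k,uv,z):
    d=rays(k,uv); return k[4]+d*((z-k[4][2])/d[:,2])[:,None]
def proj(k,X):
    f,cx,cy,R,C=k; p=(np.atleast_2d(X)-C)@R; return p[:,:2]/p[:,2:]*f+[cx,cy]
def cloud(k,d):
    v,u=np.mgrid[:384,:512]; r=rays(k,np.c_[u.ravel(),v.ravel()]); return (k[4]+r*d.reshape(-1,1)).reshape(384,512,3)
def two(ks,uvs):
    A=0;b=0
    for k,uv in zip(ks,uvs):
        d=rays(k,uv)[0]; d/=np.linalg.norm(d); P=np.eye(3)-np.outer(d,d); A=A+P; b=b+P@k[4]
    return np.linalg.solve(A,b)
def snap(n,name):
    o=arm.get_obs(); im,d=arm.camera(n); cv2.imwrite(f"pics/{name}.png",im[:,:,::-1]); np.savez(name+".npz",im=im,d=d,o=o); return o,im,d
E
python3 - <<'E'
from h import *
k=cam("top"); z=np.load("top0.npz"); P=cloud(k,z["d"]); print(k[4], cam("scene")[4])
for n,(u,v) in dict(tl=(229,150),tr=(271,149),br=(274,207),bl=(230,209),hole=(262,157),rack=(175,198),easel=(338,188),timer=(343,148),beaker=(222,131),bottle=(162,132),mk1=(279,240),mk2=(323,240)).items(): print(n,P[v,u].round(3))
a=z["im"][140:225,215:365]; b=z["im"][170:225,135:215]
cv2.imwrite("pics/c1.png",np.vstack([cv2.resize(a,(750,425),interpolation=2)[:,:,::-1]]))
ks=cam("scene"); s=np.load("scene0.npz")["im"]
cv2.imwrite("pics/c2.png",cv2.resize(s[140:320,130:350],None,fx=3.3,fy=3.3,interpolation=2)[:,:,::-1])
E
```

```text
[0.31019907 0.08537959 1.50403346] [0.05680645 0.5050801  0.72646694]
tl [ 0.653  0.181 -0.005]
tr [ 0.655  0.05  -0.005]
br [0.472 0.044 0.003]
bl [ 0.468  0.178 -0.002]
hole [0.622 0.078 0.032]
rack [0.495 0.335 0.064]
easel [ 0.529 -0.153  0.003]
timer [ 0.646 -0.167  0.035]
beaker [0.711 0.202 0.007]
bottle [0.683 0.368 0.11 ]
mk1 [0.372 0.03  0.009]
mk2 [ 0.371 -0.102  0.005]
```

View pics/c2.png

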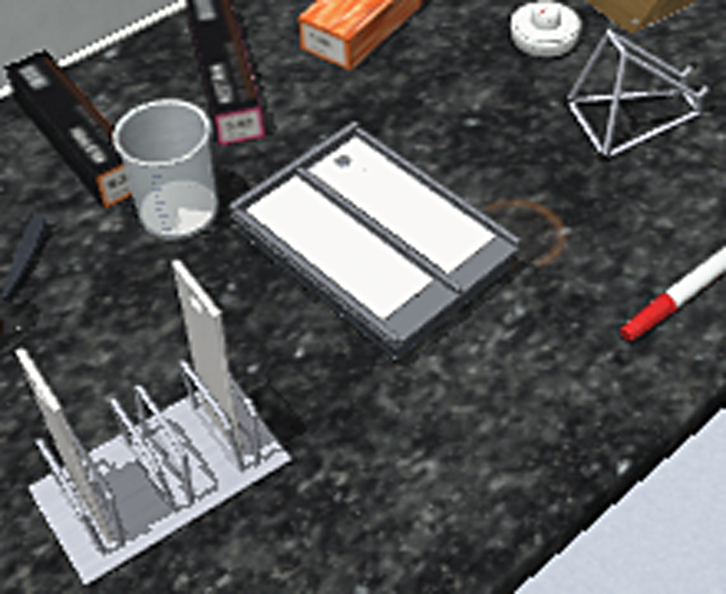

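```bash
python3 - <<'E'
from h import *
print([a for a in dir(arm) if a[0]!="_"]); print(arm.get_calibration("wrist"))
ks=cam("scene"); print(onz(ks,[[130+690/3.3,140+70/3.3],[130+703/3.3,140+92/3.3]],.03)); print(onz(ks,[[130+605/3.3,140+152/3.3],[130+610/3.3,140+32/3.3],[130+570/3.3,140+100/3.3]],0.))
kt=cam("top");print(onz(kt,[[325,177],[322,195],[352,199],[355,187]],0.))
E
```

```text
['PlanningError', 'camera', 'get_calibration', 'get_obs', 'grip_point_offset', 'hand_in']
{'vfov': 71.03052077473826, 'cx': 253.44570197135403, 'cy': 189.13852177398016, 'tool_from_camera': array([[-4.73719853e-05, -9.55716877e-01, -2.94287696e-01,
         7.54047028e-02],
       [ 9.99999975e-01,  1.89189342e-05, -2.22412047e-04,
        -3.98571534e-04],
       [ 2.18130556e-04, -2.94287699e-01,  9.55716853e-01,
        -1.41382892e-01],
       [ 0.00000000e+00,  0.00000000e+00,  0.00000000e+00,
         1.00000000e+00]])}
[[ 0.51424958 -0.19854889  0.03      ]
 [ 0.48895918 -0.18485926  0.03      ]]
[[ 0.51408591 -0.09693023  0.        ]
 [ 0.61717231 -0.21618151  0.        ]
 [ 0.57774076 -0.12208732  0.        ]]
[[ 0.56384396 -0.11465236  0.        ]
 [ 0.50815415 -0.10376558  0.        ]
 [ 0.49492115 -0.1948281   0.        ]
 [ 0.531828   -0.20546809  0.        ]]
```

Emit:
move_arm([
  [20,-23,-3,0,0,0,-1],
  [39,-47,-3,0,0,0,-1],
  [39,-47,-3,0,0,0,-1],
  [39,-47,-3,0,0,0,-1],
  [39,-47,-3,0,0,0,-1],
  [39,-47,-3,0,0,0,-1],
  [39,-47,-3,0,0,0,-1],
  [39,-47,-3,0,0,0,-1],
  [39,-47,-3,0,0,0,-1],
  [39,-47,-3,0,0,0,-1],
  [39,-47,-3,0,0,0,-1],
  [39,-47,-3,0,0,0,-1],
])

```text
t: 1.6
eef_pos: [0.4659, 0.0555, 0.2674]
tcp_rot: [3.141, 0.0, 0.407]
contact_force: [1.4, -1.3, -0.3]
grip_width: -0.0
finger_force: 0.0
```

Emit:
move_arm([
  [20,-23,0,0,0,6,-1],
  [0,0,0,0,0,9,-1],
  [0,0,0,0,0,8.3,-1],
  [0,0,0,0,0,0,-1],
  [0,0,0,0,0,0,-1],
])

```text
t: 2.22
eef_pos: [0.4749, 0.0826, 0.2672]
tcp_rot: [3.141, 0.0, 0.003]
contact_force: [0.7, 0.1, 0.5]
grip_width: 0.0003
finger_force: 0.0
```

```bash
python3 - <<'E'
from h import *
o,im,d=snap("wrist","w1"); print(o["eef_pos"],o["tcp_rot"],o["joint_pos"],o["t"],o["contact_force"])
cv2.imwrite("pics/w1b.png",cv2.resize(im,(800,600),interpolation=2)[:,:,::-1])
E
```

```text
[0.47490005 0.08264891 0.2671911 ] [3.14149669e+00 3.11664570e-04 3.35516615e-03] [-0.11366932  0.25837257 -0.20044925  1.86826838  0.05969946  1.02102549
 -1.90631063] 2.225 [0.74751724 0.07544022 0.48997564]
```

View pics/w1b.png

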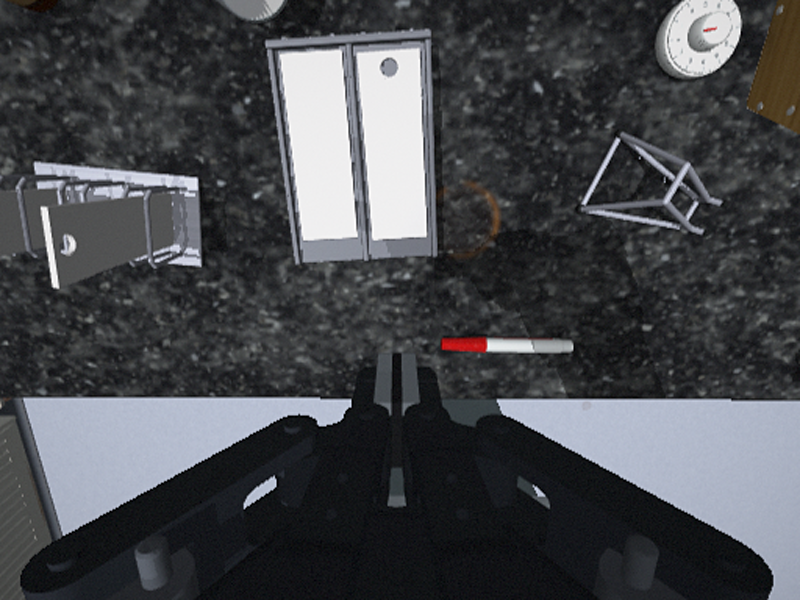

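```bash
cat > seg.py <<'E'
from h import *
def plates(im,k,z=.034,mn=1500,thr=185):
    m=(im.min(2)>thr).astype(np.uint8); out=[]
    n,l,s,c=cv2.connectedComponentsWithStats(m)
    for i in range(1,n):
        if s[i,4]<mn: continue
        cs,_=cv2.findContours((l==i).astype(np.uint8),cv2.RETR_EXTERNAL,cv2.CHAIN_APPROX_NONE)
        q=cs[0][:,0].astype(float); 
        X=onz(k,q,z)[:,:2]
        r=cv2.minAreaRect((X*1000).astype(np.float32)); 
        if sorted(r[1])[1]<250: out.append((s[i],r))
    return out
E
python3 - <<'E'
from seg import *
z=np.load("w1.npz",allow_pickle=True); o=z["o"].item(); k=cam("wrist",o)
for s,r in plates(z["im"],k): print("w",s,r)
kt=cam("top"); t=np.load("top0.npz")
for s,r in plates(t["im"],kt,mn=300): print("t",s,r)
P=cloud(k,z["d"])
f=1/1.5625
for n,(u,v) in dict(platec=(395,140),blankc=(318,140),deck=(400,247),hole=(389,67),legL=(583,208),legR=(622,135),hook1=(718,201),hook2=(702,232),rt1=(688,165),rt2=(665,203)).items():
    p=P[int(v*f),int(u*f)]; print(n,p.round(4), onz(k,[u*f,v*f],p[2]*0+ (0 if 'leg' in n else .034)).round(4))
c=[[268,45],[430,33],[436,256],[300,262]]
print(onz(k,np.array(c)*f,.037).round(4))
# two-view height of the hole
hu=np.array([389,67])*f
th=[262,157]; print("hole 2view",two([k,kt],[hu,th]).round(4))
E
```

```text
w [ 425    0   49   49 1529] ((646.5778198242188, -155.55909729003906), (51.77330017089844, 57.83241653442383), 0.19119006395339966)
w [ 228   31   45  123 4426] ((563.4699096679688, 85.81501007080078), (149.6426239013672, 49.83259963989258), 3.7322473526000977)
w [ 179   32   50  122 4505] ((562.6500854492188, 147.33447265625), (149.35423278808594, 49.06947326660156), 3.5437686443328857)
t [333 138  20  20 305] ((649.150390625, -165.24917602539062), (57.980499267578125, 57.149253845214844), 43.02052688598633)
t [231 153  20  50 857] ((559.7991333007812, 144.77772521972656), (152.41268920898438, 52.031620025634766), 3.513897657394409)
t [251 152  21  51 859] ((561.0545654296875, 82.75666809082031), (153.70870971679688, 52.19520950317383), 3.7541260719299316)
t [ 484  181   28   49 1089] ((471.60205078125, -619.4066772460938), (79.72187042236328, 144.88734436035156), 84.83320617675781)
t [150 184  49  30 496] ((499.43505859375, 339.31201171875), (144.0369873046875, 82.5375747680664), 85.03549194335938)
t [403 203  15  44 442] ((413.44915771484375, -356.75933837890625), (41.486759185791016, 127.07386779785156), 86.79815673828125)
platec [0.5717 0.0854 0.0334] [[0.5709 0.0843 0.034 ]]
blankc [0.5715 0.1498 0.0318] [[0.5707 0.1488 0.034 ]]
deck [0.4796 0.0795 0.0292] [[0.4804 0.0796 0.034 ]]
hole [0.6276 0.0906 0.0289] [[0.6256 0.0893 0.034 ]]
legL [ 0.5132 -0.0921  0.0071] [[ 0.5123 -0.0954  0.    ]]
legR [ 0.5777 -0.1178  0.0083] [[ 0.5777 -0.1221  0.    ]]
hook1 [ 0.5221 -0.2028  0.0257] [[ 0.5219 -0.1975  0.034 ]]
hook2 [ 0.4946 -0.193   0.0283] [[ 0.4948 -0.1894  0.034 ]]
rt1 [ 0.5521 -0.1279  0.0893] [[ 0.5517 -0.1651  0.034 ]]
rt2 [ 0.5256 -0.115   0.0909] [[ 0.52   -0.1516  0.034 ]]
[[0.6401 0.1837 0.037 ]
 [0.6488 0.0574 0.037 ]
 [0.4729 0.0472 0.037 ]
 [0.467  0.1698 0.037 ]]
hole 2view [0.5516 0.082  0.3823]
```

Emit:
move_arm([
  [20,0,30,0,0,-3.4,-1],
  [45,1,55,0,0,0,-1],
  [44,1,55,0,0,0,-1],
  [0,0,45,0,0,0,-1],
  [0,0,20,0,0,0,-1],
  [0,0,8,0,0,0,-1],
  [0,0,2,0,0,0,-1],
  [0,0,1.5,0,0,0,-1],
  [0,0,0,0,0,0,-1],
])

```text
t: 3.4
eef_pos: [0.5741, 0.0857, 0.0645]
tcp_rot: [-3.141, -0.001, 0.06]
contact_force: [-0.1, -0.1, 0.3]
grip_width: -0.0
finger_force: 0.0
```

Emit:
move_arm([
  [9,0,12,0,0,0,-1],
  [0,0,12,0,0,0,-1],
  [0,0,3,0,0,0,-1],
  [0,0,2,0,0,0,-1],
  [0,0,0,0,0,0,-1],
])

```text
t: 4.03
eef_pos: [0.5826, 0.0862, 0.0347]
tcp_rot: [-3.142, -0.0, 0.06]
contact_force: [1.0, 0.5, -0.6]
grip_width: 0.0002
finger_force: 0.0
```

Emit:
move_arm([
  [0,0,1,0,0,0,-1],
  [0,0,0,0,0,0,-1],
])

```text
t: 4.28
eef_pos: [0.5828, 0.0862, 0.0342]
tcp_rot: [-3.142, -0.001, 0.059]
contact_force: [-1.5, 0.3, 5.5]
grip_width: -0.0002
finger_force: 2.4
```

Emit:
move_arm([
  [0,0,0.6,0,0,0,-1],
  [-3,0,0,0,0,0,-1],
  [-6,0,0,0,0,0,-1],
  [-8,0,0,0,0,0,-1],
  [0,0,0,0,0,0,-1],
])

```text
t: 4.9
eef_pos: [0.5662, 0.0854, 0.0341]
tcp_rot: [-3.141, -0.002, 0.06]
contact_force: [-1.2, 0.1, 10.1]
grip_width: 0.0001
finger_force: 5.4
```

Emit:
move_arm([
  [-8,0,0,0,0,0,-1],
  [-8,0,0,0,0,0,-1],
  [-8,0,0,0,0,0,-1],
  [-8,0,0,0,0,0,-1],
  [-8,0,0,0,0,0,-1],
  [-6,0,0,0,0,0,-1],
  [-3,0,0,0,0,0,-1],
  [0,0,0,0,0,0,-1],
  [0,0,-3,0,0,0,-1],
  [0,0,-30,0,0,0,-1],
  [0,0,-50,0,0,0,-1],
  [0,0,-20,0,0,0,-1],
])

```text
t: 6.4
eef_pos: [0.5175, 0.0824, 0.1385]
tcp_rot: [-3.141, -0.003, 0.059]
contact_force: [0.9, -0.5, -1.0]
grip_width: 0.0002
finger_force: 0.0
```

Emit:
move_arm([
  [-10,40,-35,0,0,0,0.9],
  [-10,60,-45,0,0,0,0.9],
  [-10,60,-20,0,0,0,0.9],
  [0,20,0,0,0,0,0.9],
  [0,0,0,0,0,0,0.9],
  [0,0,0,0,0,0,0.9],
])

```text
t: 7.15
eef_pos: [0.4986, -0.0859, 0.2274]
tcp_rot: [-3.141, 0.001, 0.061]
contact_force: [-0.1, -0.0, -0.8]
grip_width: 0.0813
finger_force: 0.0
```

```bash
python3 - <<'E'
from seg import *
o,im,d=snap("wrist","w2"); print(o["eef_pos"],o["tcp_rot"],o["t"]); k=cam("wrist",o)
for s,r in plates(im,k,mn=1200): print(s,r)
cv2.imwrite("pics/w2b.png",cv2.resize(im,(800,600),interpolation=2)[:,:,::-1])
E
```

```text
[ 0.49859883 -0.08589407  0.22743586] [-3.14074978e+00  6.08848941e-04  6.08127625e-02] 7.15
[ 412    0  100  125 8209] ((624.5662231445312, -339.5529479980469), (109.00086212158203, 126.41722106933594), 73.05499267578125)
[ 305    9   53   59 2155] ((650.3655395507812, -162.40118408203125), (57.2209358215332, 58.10450744628906), 46.36248016357422)
[  26   34   68  132 5463] ((562.3663940429688, 146.4999237060547), (147.58253479003906, 49.0986328125), 3.4802706241607666)
[  92   97   57  118 4478] ((499.5419921875, 81.23127746582031), (148.6027374267578, 49.49787139892578), 4.157099723815918)
[ 418  184   48   91 1753] ((424.931640625, -341.2415466308594), (40.30260467529297, 133.54196166992188), 88.595703125)
```

View pics/w2b.png

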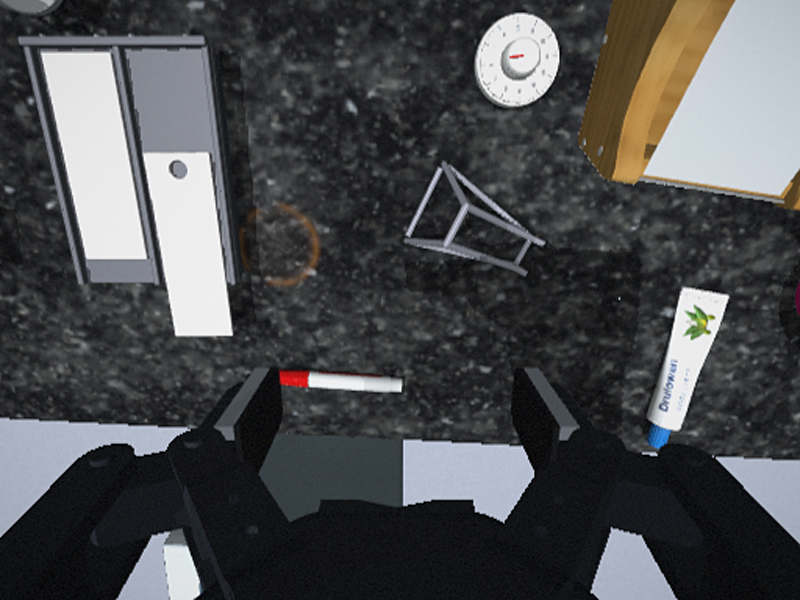

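```bash
python3 - <<'E'
from seg import *
f=.64; K=[]
for n in("w1","w2"):
    z=np.load(n+".npz",allow_pickle=True); K.append(cam("wrist",z["o"].item()))
a=dict(legL=(583,208),legR=(622,135),rt1=(688,165),rt2=(665,203),hook1=(720,202),hook2=(702,232),hole=None)
b=dict(legL=(407,240),legR=(444,164),rt1=(466,205),rt2=(447,245),hook1=(544,242),hook2=(527,272))
p={}
for n in b: p[n]=two(K,[np.array(a[n])*f,np.array(b[n])*f]); print(n,p[n].round(4))
lm=(p["legL"]+p["legR"])/2; rm=(p["rt1"]+p["rt2"])/2; hm=(p["hook1"]+p["hook2"])/2; print(lm,rm,hm, rm-hm)
c=np.cross([0,0,1],p["legL"]-p["legR"]); print("az legs",np.degrees(np.arctan2(*( -c)[1::-1])),"az hook->leg",np.degrees(np.arctan2(*(lm-hm)[1::-1])),"hook->rail",np.degrees(np.arctan2(*(rm-hm)[1::-1])))
z=np.load("w2.npz",allow_pickle=True); im=z["im"]
x0=250;y0=95; cv2.imwrite("pics/e2.png",cv2.resize(im[95:185,250:355],None,fx=6.6,fy=6.6,interpolation=2)[:,:,::-1])
E
```

```text
legL [ 0.5126 -0.0939  0.0035]
legR [ 0.5775 -0.1202  0.0039]
rt1 [ 0.5519 -0.1276  0.0903]
rt2 [ 0.5245 -0.1182  0.087 ]
hook1 [ 0.5208 -0.206   0.0251]
hook2 [ 0.4942 -0.1963  0.024 ]
[ 0.54506112 -0.10705933  0.00367389] [ 0.53819391 -0.12293112  0.08866245] [ 0.50750434 -0.20114751  0.02455534] [0.03068956 0.07821639 0.06410711]
az legs 67.97754019214689 az hook->leg 68.23980991002595 hook->rail 68.57657397911115
```

View pics/e2.png

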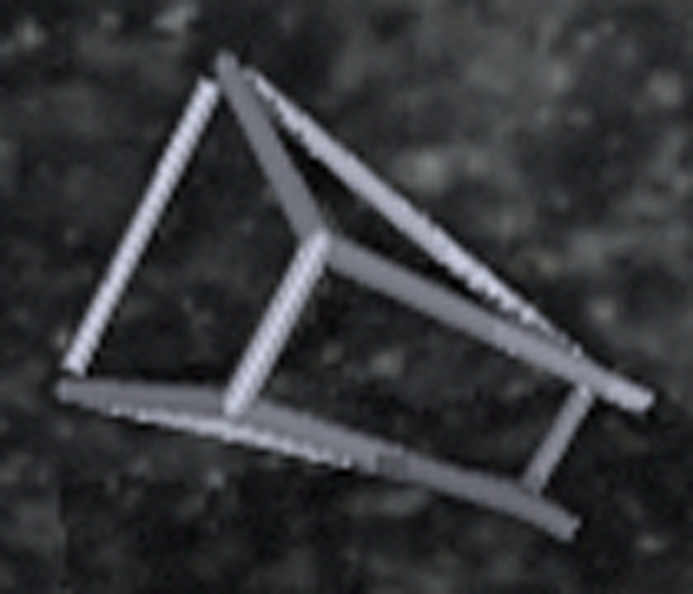

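Emit:
move_arm([
  [-5,-20,5,0,0,-0.7,1],
  [-13,-48,20,0,0,0,1],
  [-13,-48,30,0,0,0,1],
  [-10,-40,30,0,0,0,1],
  [-4,-11,30,0,0,0,1],
  [0,0,30,0,0,0,1],
  [0,0,15,0,0,0,1],
  [0,0,0,0,0,0,1],
])

```text
t: 8.2
eef_pos: [0.4404, 0.0778, 0.0668]
tcp_rot: [-3.141, 0.003, 0.075]
contact_force: [0.3, -0.9, 0.1]
grip_width: 0.0854
finger_force: 0.0
```

Emit:
move_arm([
  [1,1,25,0,0,0,1],
  [0,0,22,0,0,0,1],
  [0,0,9,0,0,0,1],
  [0,0,0,0,0,0,1],
  [0,0,0,0,0,0,0],
  [0,0,0,0,0,0,-0.3],
  [0,0,0,0,0,0,-0.3],
  [0,0,0,0,0,0,-0.3],
], force=60)

```text
t: 9.2
eef_pos: [0.4436, 0.0753, 0.0122]
tcp_rot: [-3.141, -0.001, 0.072]
contact_force: [0.1, 0.0, 6.0]
grip_width: 0.0482
finger_force: 60.7
```

```bash
python3 - <<'E'
from seg import *
o,im,d=snap("wrist","w3"); print(o); k=cam("wrist",o)
for s,r in plates(im,k,mn=1200): print(s,r)
E
```

```text
{'t': 9.2, 'joint_pos': array([-0.18937479,  0.60747465, -0.12114139,  2.24160944,  0.23362226,
        0.3025552 , -2.0114911 ]), 'qd': array([ 0.00076925,  0.00069059,  0.00049232, -0.00103356,  0.00167301,
        0.00109859, -0.00112766]), 'effort': array([ 5.07297018e-02, -5.70404720e+01,  2.42120633e-01, -8.79816860e+00,
        2.77436996e-02, -4.03379055e-02,  1.53277593e-02]), 'eef_pos': array([0.44361403, 0.07533136, 0.01221878]), 'tcp_rot': array([-3.14134773e+00, -1.11215755e-03,  7.15959417e-02]), 'contact_force': array([0.1375961 , 0.03359236, 6.04706923]), 'ft_torque': array([ 0.03808661,  0.01866793, -0.00315624]), 'finger_force': 60.7391095161438, 'grip_width': 0.0481915015263158}
[   28     0   140   166 19378] ((520.9066772460938, 144.26397705078125), (64.65372467041016, 48.64717102050781), 3.532399892807007)
[  182     0   131   243 26107] ((506.236572265625, 81.92838287353516), (103.2589340209961, 50.20796585083008), 5.125458717346191)
```

Emit:
move_arm([
  [0,0,-3,0,0,0,-0.3],
  [0,0,-10,0,0,0,-0.3],
  [0,0,-25,0,0,0,-0.3],
  [0,0,-40,0,0,0,-0.3],
  [0,0,-40,0,0,0,-0.3],
  [0,0,-15,0,0,0,-0.3],
  [0,0,0,0,0,0,-0.3],
], force=80)

```text
t: 10.12
eef_pos: [0.4437, 0.0752, 0.1461]
tcp_rot: [-3.141, -0.003, 0.071]
contact_force: [0.8, 0.9, -1.3]
grip_width: 0.0474
finger_force: 82.2
```

```bash
cat > held.py <<'E'
from seg import *
def held(name,thr=170):
    o,im,d=snap("wrist",name); print({k:np.round(o[k],4) for k in("t","eef_pos","tcp_rot","joint_pos","contact_force","grip_width","finger_force")})
    T=np.array(arm.get_calibration("wrist")["tool_from_camera"]); c=arm.get_calibration("wrist"); f=192/np.tan(np.radians(c["vfov"]/2))
    m=(im.min(2)>thr)&(d>.05)&(d<.25)
    n,l,s,_=cv2.connectedComponentsWithStats(m.astype(np.uint8)); i=1+np.argmax(s[1:,4]); m=l==i; print(s[i])
    v,u=np.nonzero(m); q=np.c_[(u-c["cx"])/f*d[m],(v-c["cy"])/f*d[m],d[m]]@T[:3,:3].T+T[:3,3]
    q=q*1000; ctr=q.mean(0); n_=np.linalg.svd(q-ctr,full_matrices=False)[2][2]; n_*=-np.sign(n_[2]); print("plane pt",ctr.round(1),"normal",n_.round(4))
    lo,hi=np.percentile(q,[.5,99.5],axis=0); print(lo.round(1),hi.round(1)); return o,im,d,q
if __name__=="__main__":
    import sys; held(sys.argv[1])
E
python3 held.py w4
```

```text
{'t': np.float64(10.125), 'eef_pos': array([0.4437, 0.0752, 0.1461]), 'tcp_rot': array([-3.1413e+00, -2.6000e-03,  7.1400e-02]), 'joint_pos': array([-0.0985,  0.3643, -0.2328,  2.1161,  0.133 ,  0.6719, -1.9199]), 'contact_force': array([ 0.7691,  0.9466, -1.2883]), 'grip_width': np.float64(0.0474), 'finger_force': np.float64(82.2191)}
[  147     0   164   241 30251]
plane pt [ 77.7 -13.8   2. ] normal [ 0.0484 -0.8666 -0.4967]
[ 14.4 -87.4 -20.8] [155.7  22.3 115. ]
```

View pics/w4.png

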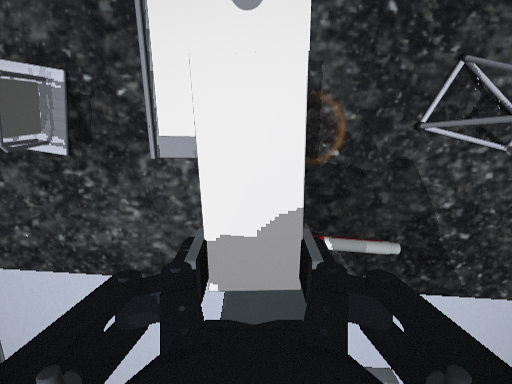

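```bash
cat > fit.py <<'E'
from seg import *
import sys
def fit(name,box):
    z=np.load(name+".npz",allow_pickle=True); d=z["d"]; c=arm.get_calibration("wrist"); T=np.array(c["tool_from_camera"]); f=192/np.tan(np.radians(c["vfov"]/2))
    u0,u1,v0,v1=box; v,u=np.mgrid[v0:v1,u0:u1]; D=d[v0:v1,u0:u1]
    q=1000*(np.dstack([(u-c["cx"])/f*D,(v-c["cy"])/f*D,D])@T[:3,:3].T+T[:3,3]); p=q.reshape(-1,3)
    p=p[np.abs(p[:,2]-np.median(p[:,2]))<30]; A=np.c_[p[:,:2],np.ones(len(p))]; s=np.linalg.lstsq(A,p[:,2],rcond=None)[0]
    r=p[:,2]-A@s; print("z = %.4f x + %.4f y + %.1f"%tuple(s),"rms",r.std().round(2)); return q,z
if __name__=="__main__":
    q,z=fit("w4",(210,298,30,285))
    def at(u,v):
        c=arm.get_calibration("wrist"); T=np.array(c["tool_from_camera"]); f=192/np.tan(np.radians(c["vfov"]/2)); D=z["d"][v,u]
        return (1000*(T[:3,:3]@np.array([(u-c["cx"])/f*D,(v-c["cy"])/f*D,D])+T[:3,3])).round(1)
    for uv in((250,100),(230,288),(270,288),(250,288),(250,12),(206,240),(303,240)): print(uv,at(*uv))
E
python3 fit.py
```

```text
z = 0.0079 x + 0.0002 y + -19.7 rms 0.61
(250, 100) [ 77.9  -2.  -18.4]
(230, 288) [-16.4 -12.9 -21.1]
(270, 288) [-17.6   8.3 -19.5]
(250, 288) [-16.7  -2.4 -20.6]
(250, 12) [111.2  -1.9 -18.1]
(206, 240) [ 11.3 -24.3 -20.2]
(303, 240) [ 11.   24.4 -19.7]
```

Emit:
move_arm([
  [0,0,-8,0,0,-4.1,-0.3],
  [0,0,-8,0,0,-10,-0.3],
  [0,0,-8,0,0,-10,-0.3],
  [0,0,-8,0,0,-10,-0.3],
  [0,0,-8,0,0,-10,-0.3],
  [0,0,-8,0,0,-10,-0.3],
  [0,0,-6,0,0,-10,-0.3],
  [0,0,0,0,0,0,-0.3],
])

```text
t: 11.18
eef_pos: [0.4429, 0.075, 0.198]
tcp_rot: [-3.14, 0.0, 1.189]
contact_force: [0.6, 0.4, -0.6]
grip_width: 0.0475
finger_force: 82.2
```

Emit:
move_arm([
  [-20,13,0,0,0,0,-0.3],
  [-40,26,0,0,0,0,-0.3],
  [-44,28,0,0,0,0,-0.3],
  [-44,28,0,0,0,0,-0.3],
  [-44,28,0,0,0,0,-0.3],
  [-40,26,0,0,0,0,-0.3],
  [-20,12,0,0,0,0,-0.3],
  [0,0,0,0,0,0,-0.3],
])

```text
t: 12.18
eef_pos: [0.4985, -0.2204, 0.1973]
tcp_rot: [-3.14, 0.0, 1.183]
contact_force: [0.5, 0.5, -0.8]
grip_width: 0.0474
finger_force: 82.2
```

Emit:
move_arm([
  [0,0,0,0,0,-0.4,-0.3],
  [0,0,0,0,8,0,-0.3],
  [0,0,0,0,9,0,-0.3],
  [0,0,0,0,9,0,-0.3],
  [0,0,0,0,9,0,-0.3],
  [0,0,0,0,7,0,-0.3],
  [0,0,0,0,0,0,-0.3],
  [0,0,0,0,0,0,-0.3],
])

```text
t: 13.18
eef_pos: [0.4997, -0.2169, 0.1993]
tcp_rot: [3.141, -0.731, 1.2]
contact_force: [0.5, 1.1, -0.8]
grip_width: 0.0474
finger_force: 82.2
```

```bash
cat > go.py <<'E'
from h import *
import sys
def go(p,R):
    o=arm.get_obs(); R0=Ro.from_euler("xyz",o["tcp_rot"]); print(o["t"],o["eef_pos"].round(4),o["tcp_rot"].round(3),o["joint_pos"].round(2)); print("tool axes\n",R0.as_matrix().round(3))
    print("shift mm",(R0.inv().apply(np.array(p)-o["eef_pos"])*1000).round(1),"turn deg",np.degrees((R0.inv()*R).as_rotvec()).round(2))
u=np.array([np.cos(np.radians(68.2)),np.sin(np.radians(68.2)),0]); Z=np.array([0,0,1.]); F=np.array([.5105,-.193,.024])
c42,s42=np.cos(np.radians(42)),np.sin(np.radians(42)); c=u*c42+Z*s42; n=-u*s42+Z*c42
E
cat > pl.py <<'E'
from go import *
R=Ro.from_matrix(np.c_[c,np.cross(-n,c),-n])
print(n.round(3)); go(F+.022*c-.014*n,R)
E
python3 pl.py
```

```text
[-0.248 -0.621  0.743]
13.175 [ 0.4997 -0.2169  0.1993] [ 3.141 -0.731  1.2  ] [ 1.21  0.7  -0.78  1.76 -0.3   1.    0.35]
tool axes
 [[ 0.27   0.932  0.242]
 [ 0.694 -0.363  0.622]
 [ 0.668  0.    -0.744]]
shift mm [-75.5   1.7 161.9] turn deg [-0.35  0.11  0.4 ]
```

Emit:
move_arm([
  [-20,0,20,0,0,0.4,-0.3],
  [-35,1,35,0,0,0,-0.3],
  [-20,1,40,0,0,0,-0.3],
  [0,0,22,0,0,0,-0.3],
  [0,0,0,0,0,0,-0.3],
  [0,0,0,0,0,0,-0.3],
])

```text
t: 13.92
eef_pos: [0.5098, -0.198, 0.063]
tcp_rot: [-3.138, -0.731, 1.192]
contact_force: [-0.1, -0.7, -1.2]
grip_width: 0.0477
finger_force: 82.2
```

```bash
python3 pl.py; python3 - <<'E'
from h import *
o,im,d=snap("scene","s5"); cv2.imwrite("pics/s5b.png",cv2.resize(im[90:240,250:430],(720,600),interpolation=2)[:,:,::-1])
E
```

```text
[-0.248 -0.621  0.743]
13.925 [ 0.5098 -0.198   0.063 ] [-3.138 -0.731  1.192] [ 1.15  0.89 -0.73  1.86 -0.25  0.73  0.41]
tool axes
 [[ 0.276  0.93   0.244]
 [ 0.692 -0.368  0.621]
 [ 0.668 -0.002 -0.744]]
shift mm [-0.4 -1.  46.3] turn deg [-0.24  0.11  0.06]
```

View pics/s5b.png

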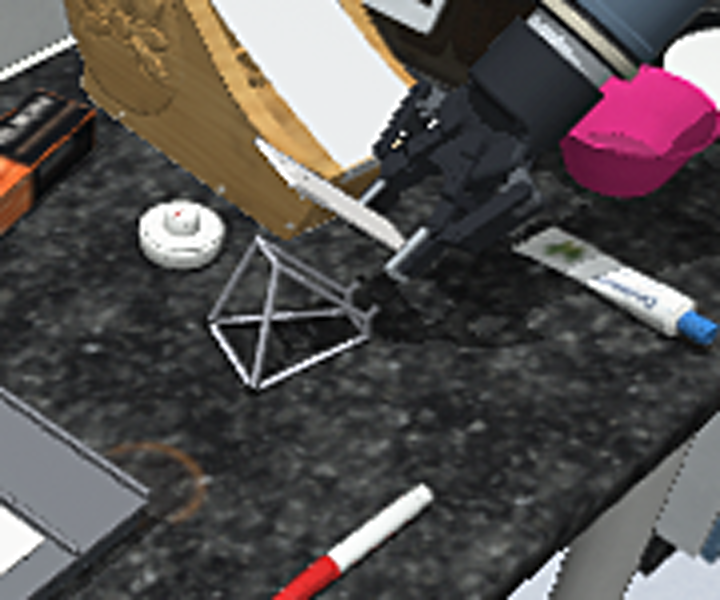

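Emit:
move_arm([
  [0,-1,12,0,0,0,-0.3],
  [0,0,18,0,0,0,-0.3],
  [0,0,10,0,0,0,-0.3],
  [0,0,3,0,0,0,-0.3],
  [0,0,0,0,0,0,-0.3],
  [0,0,0,0,0,0,-0.3],
])

```text
t: 14.72
eef_pos: [0.5185, -0.1714, 0.0298]
tcp_rot: [-3.136, -0.733, 1.188]
contact_force: [-0.1, -0.3, -0.5]
grip_width: 0.0477
finger_force: 82.2
```

Emit:
move_arm([
  [0,0,2,0,0,0,-0.3],
  [0,0,1.5,0,0,0,-0.3],
  [0,0,0,0,0,0,-0.3],
])

```text
t: 15.1
eef_pos: [0.5193, -0.1687, 0.027]
tcp_rot: [-3.135, -0.733, 1.188]
contact_force: [-0.8, 0.4, -1.1]
grip_width: 0.0472
finger_force: 82.2
```

Emit:
move_arm([
  [0,0,1.5,0,0,0,-0.3],
  [0,0,0,0,0,0,-0.3],
])

```text
t: 15.35
eef_pos: [0.5197, -0.1679, 0.0259]
tcp_rot: [-3.135, -0.733, 1.188]
contact_force: [-0.2, -1.0, -1.1]
grip_width: 0.0472
finger_force: 82.3
```

Emit:
move_arm([
  [0,0,1.5,0,0,0,-0.3],
  [0,0,0,0,0,0,-0.3],
])

```text
t: 15.6
eef_pos: [0.5199, -0.1678, 0.0256]
tcp_rot: [-3.136, -0.733, 1.188]
contact_force: [-6.7, -7.0, 13.2]
grip_width: 0.0475
finger_force: 83.5
```

Emit:
move_arm([
  [-1,0,-1,0,0,0,-0.3],
  [0,0,0,0,0,0,0.3],
  [0,0,0,0,0,0,0.7],
  [0,0,0,0,0,0,0.9],
  [0,0,0,0,0,0,0.9],
  [0,0,0,0,0,0,0.9],
  [0,0,0,0,0,0,0.9],
])

```text
t: 16.48
eef_pos: [0.5187, -0.1676, 0.0248]
tcp_rot: [-3.133, -0.733, 1.188]
contact_force: [-5.1, 0.1, 1.9]
grip_width: 0.081
finger_force: 0.1
```

Emit:
move_arm([
  [0,0,-8,0,0,0,0.9],
  [0,0,-20,0,0,0,0.9],
  [0,0,-40,0,0,0,0.9],
  [0,0,-40,0,0,0,0.9],
  [0,0,-30,0,0,0,0.9],
  [0,0,0,0,0,0,0.9],
])

```text
t: 17.23
eef_pos: [0.4866, -0.2571, 0.1288]
tcp_rot: [-3.14, -0.73, 1.188]
contact_force: [-0.2, 0.3, -0.3]
grip_width: 0.0812
finger_force: 0.0
```

```bash
python3 - <<'E'
from h import *
o,im,d=snap("wrist","w6"); print(o["t"],o["eef_pos"],o["tcp_rot"],o["joint_pos"].round(2)); 
o2,s,d2=snap("scene","s6")
cv2.imwrite("pics/v6.png",np.vstack([im[:,:,::-1],cv2.resize(s[110:200,290:410],(512,384)[:2],interpolation=2)[:,:,::-1]])[:600] if 0 else np.hstack([cv2.resize(im,(400,300)),cv2.resize(s[100:205,280:420],(400,300),interpolation=2)])[:,:,::-1])
E
```

```text
17.225 [ 0.48655327 -0.2570887   0.12881632] [-3.14027684 -0.73041653  1.18757922] [ 1.24  0.81 -0.73  1.76 -0.25  0.94  0.42]
```

View pics/v6.png

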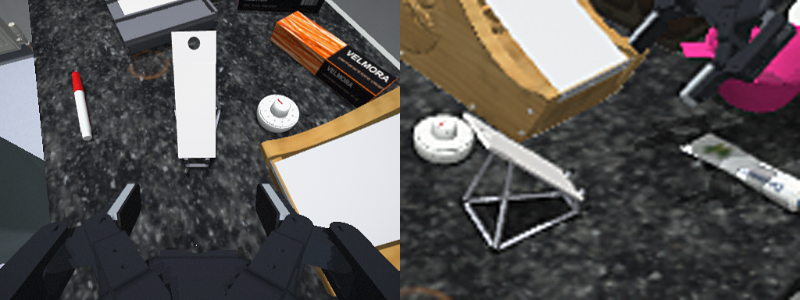

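```bash
cat > lean.py <<'E'
from go import *
z=np.load("w6.npz",allow_pickle=True); o=z["o"].item(); im=z["im"]; k=cam("wrist",o); P=cloud(k,z["d"])
m=(im.min(2)>150).astype(np.uint8); nn,l,s,_=cv2.connectedComponentsWithStats(m); i=l[120,248]; print(s[i]); m=l==i
p=P[cv2.erode(m.astype(np.uint8),np.ones((5,5)))>0]; p=p[np.abs(p[:,2]-.08)<.08]; ctr=p.mean(0); N=np.linalg.svd(p-ctr,full_matrices=False)[2][2]; N*=np.sign(N[2])
cs,_=cv2.findContours(m.astype(np.uint8),cv2.RETR_EXTERNAL,cv2.CHAIN_APPROX_NONE); q=cs[0][:,0]; d=rays(k,q); X=k[4]+d*(((ctr-k[4])@N)/(d@N))[:,None]
h=np.cross(Z,N); h/=np.linalg.norm(h); w=np.cross(N,h)
a=np.c_[(X-ctr)@w,(X-ctr)@h].astype(np.float32)*1000; r=cv2.minAreaRect(a); print(r)
ang=r[2] if r[1][0]>r[1][1] else r[2]-90; t=np.radians(ang); xd=w*np.cos(t)+h*np.sin(t); C=ctr+(w*r[0][0]+h*r[0][1])/1000
print("N",N.round(4),"xdir",xd.round(4),"elev",np.degrees(np.arcsin(xd[2])),"az",np.degrees(np.arctan2(xd[1],xd[0])),"C top face",C.round(4))
print("expected",(F+.075*c+.004*n).round(4), "s,n of C:",((C-F)@c).round(4),((C-F)@n).round(4))
E
python3 lean.py
```

```text
[ 219   39   58  165 8313]
((-4.947723388671875, -0.6992721557617188), (50.706329345703125, 151.1176300048828), 88.95599365234375)
N [-0.2523 -0.6194  0.7434] xdir [0.2635 0.6953 0.6687] elev 41.96832809125646 az 69.2423775981299 C top face [ 0.5277 -0.143   0.0756]
expected [ 0.5302 -0.1437  0.0772] s,n of C: 0.0737 0.003
```

Emit:
move_arm([
  [20,0,-22,0,0,0,0.5],
  [30,0,-33,0,0,0,0.5],
  [30,0,-33,0,0,0,0.5],
  [20,0,-22,0,0,0,0.3],
  [0,0,0,0,-8,0,0],
  [0,0,0,0,-9,0,0],
  [0,0,0,0,-9,0,-0.2],
  [0,0,0,0,-9,0,-0.2],
  [0,0,0,0,-7,0,-0.2],
  [0,0,0,0,0,0,-0.2],
])

```text
t: 18.58
eef_pos: [0.4881, -0.2496, 0.2758]
tcp_rot: [-3.137, -0.001, 1.2]
contact_force: [-0.2, -0.6, -0.1]
grip_width: 0.0342
finger_force: 0.0
```

Emit:
move_arm([
  [0,0,0,0,0,-8,-0.2],
  [0,0,0,0,0,-10,-0.2],
  [0,0,0,0,0,-10,-0.2],
  [0,0,0,0,0,-10,-0.2],
  [0,0,0,0,0,-10,-0.2],
  [0,0,0,0,0,-10,-0.2],
  [0,0,0,0,0,-10,-0.2],
  [0,0,0,0,0,-10,-0.2],
  [0,0,0,0,0,-8,-0.2],
  [0,0,0,0,0,-5,-0.2],
  [0,0,0,0,0,0,-0.2],
])

```text
t: 19.95
eef_pos: [0.4858, -0.2546, 0.2749]
tcp_rot: [3.139, -0.007, 2.778]
contact_force: [-0.3, 0.2, -0.1]
grip_width: 0.0344
finger_force: 0.0
```

```bash
cat > g2.py <<'E'
from lean import *
R=Ro.from_matrix(np.c_[np.cross(-N,-xd),-N,-xd]); E=C-.002*N+.075*xd
print("pre"); go(E+.050*xd,R); print("grasp"); go(E-.034*xd,R)
E
python3 g2.py | tail -14
```

```text
pre
19.95 [ 0.4858 -0.2546  0.2749] [ 3.139 -0.007  2.778] [ 1.02  0.47 -0.95  1.68  0.4   1.21  1.18]
tool axes
 [[-0.935  0.355 -0.005]
 [ 0.355  0.935  0.005]
 [ 0.007  0.003 -1.   ]]
shift mm [ -0.8 213.4 117.4] turn deg [48.16 -0.82  1.  ]
grasp
19.95 [ 0.4858 -0.2546  0.2749] [ 3.139 -0.007  2.778] [ 1.02  0.47 -0.95  1.68  0.4   1.21  1.18]
tool axes
 [[-0.935  0.355 -0.005]
 [ 0.355  0.935  0.005]
 [ 0.007  0.003 -1.   ]]
shift mm [ -1.3 150.8 173.4] turn deg [48.16 -0.82  1.  ]
```

Emit:
move_arm([
  [0,25,0,0,0,1,-0.2],
  [0,45,0,0,0,0,-0.2],
  [0,50,0,0,0,0,-0.2],
  [0,50,0,0,0,0,-0.2],
  [0,35,0,0,0,0,-0.2],
  [0,8,0,8,0,0,-0.2],
  [0,0,0,10,0,0,-0.2],
  [0,0,0,10,0,0,-0.2],
  [0,0,0,10,0,0,-0.2],
  [0,0,0,10,0,0,-0.2],
  [0,0,0,0,0,0,-0.2],
  [0,0,0,0,0,0,-0.2],
])

```text
t: 21.45
eef_pos: [0.565, -0.0564, 0.2758]
tcp_rot: [-2.306, -0.005, 2.761]
contact_force: [0.5, -0.5, 0.4]
grip_width: 0.0346
finger_force: 0.0
```

```bash
python3 g2.py | tail -14
```

```text
pre
21.45 [ 0.565  -0.0564  0.2758] [-2.306 -0.005  2.761] [-0.    0.73 -0.64  1.46  0.81  1.87  0.44]
tool axes
 [[-0.928  0.246 -0.279]
 [ 0.371  0.624 -0.687]
 [ 0.005 -0.742 -0.671]]
shift mm [ 2.3 86.6 78.8] turn deg [ 0.13 -1.02  0.46]
grasp
21.45 [ 0.565  -0.0564  0.2758] [-2.306 -0.005  2.761] [-0.    0.73 -0.64  1.46  0.81  1.87  0.44]
tool axes
 [[-0.928  0.246 -0.279]
 [ 0.371  0.624 -0.687]
 [ 0.005 -0.742 -0.671]]
shift mm [  0.8  86.4 162.8] turn deg [ 0.13 -1.02  0.46]
```

Emit:
move_arm([
  [0,20,20,0,-1,0.5,-0.2],
  [1,35,30,0,0,0,-0.2],
  [1,31,28,0,0,0,-0.2],
  [0,0,0,0,0,0,-0.2],
  [0,0,0,0,0,0,-0.2],
])

```text
t: 22.08
eef_pos: [0.5645, -0.0566, 0.162]
tcp_rot: [-2.306, 0.016, 2.768]
contact_force: [-1.0, -0.4, 0.1]
grip_width: 0.0342
finger_force: 0.0
```

```bash
python3 g2.py | tail -14
```

```text
pre
22.075 [ 0.5645 -0.0566  0.162 ] [-2.306  0.016  2.768] [-0.01  0.84 -0.62  1.58  0.86  1.71  0.28]
tool axes
 [[-0.931  0.256 -0.261]
 [ 0.365  0.62  -0.694]
 [-0.016 -0.742 -0.67 ]]
shift mm [2.6 2.5 2.1] turn deg [ 0.11  0.06 -0.16]
grasp
22.075 [ 0.5645 -0.0566  0.162 ] [-2.306  0.016  2.768] [-0.01  0.84 -0.62  1.58  0.86  1.71  0.28]
tool axes
 [[-0.931  0.256 -0.261]
 [ 0.365  0.62  -0.694]
 [-0.016 -0.742 -0.67 ]]
shift mm [ 2.7  2.3 86.1] turn deg [ 0.11  0.06 -0.16]
```

Emit:
move_arm([
  [2,2,15,0,0,0,-0.2],
  [1,0,25,0,0,0,-0.2],
  [0,0,25,0,0,0,-0.2],
  [0,0,15,0,0,0,-0.2],
  [0,0,6,0,0,0,-0.2],
  [0,0,0,0,0,0,-0.2],
])

```text
t: 22.82
eef_pos: [0.5394, -0.1132, 0.1011]
tcp_rot: [-2.304, 0.014, 2.77]
contact_force: [0.2, 0.6, -0.3]
grip_width: 0.0343
finger_force: 0.0
```

```bash
python3 g2.py | tail -7
```

```text
grasp
22.825 [ 0.5394 -0.1132  0.1011] [-2.304  0.014  2.77 ] [ 0.06  0.88 -0.6   1.72  0.93  1.57  0.21]
tool axes
 [[-0.932  0.253 -0.261]
 [ 0.363  0.62  -0.696]
 [-0.014 -0.743 -0.669]]
shift mm [-1.  -1.4 -0.6] turn deg [0.02 0.09 0.01]
```

Emit:
move_arm([
  [-1,-1.4,0,0,0,0,-0.4],
  [0,0,0,0,0,0,-0.6],
  [0,0,0,0,0,0,-0.8],
  [0,0,0,0,0,0,-0.9],
  [0,0,0,0,0,0,-1],
  [0,0,0,0,0,0,-1],
  [0,0,0,0,0,0,-1],
], force=30)

```text
t: 23.7
eef_pos: [0.5398, -0.1146, 0.1022]
tcp_rot: [-2.303, 0.014, 2.77]
contact_force: [-0.5, -0.7, 5.5]
grip_width: 0.0036
finger_force: 32.0
```

Emit:
move_arm([
  [0,0,0,0,0,0,-1],
  [0,-2,-3,0,0,0,-1],
  [0,-10,-3,0,0,0,-1],
  [0,-25,0,0,0,0,-1],
  [0,-35,-10,0,0,0,-1],
  [0,-35,-20,0,0,0,-1],
  [0,-25,-20,0,0,0,-1],
  [0,0,0,0,0,0,-1],
  [0,0,0,0,0,0,-1],
], force=80)

```text
t: 24.82
eef_pos: [0.5206, -0.1581, 0.2378]
tcp_rot: [-2.304, 0.014, 2.77]
contact_force: [-0.5, -0.3, -0.4]
grip_width: 0.0026
finger_force: 78.1
```

```bash
python3 - <<'E'
from go import *
go([.5,.1,.3],Ro.from_euler("xyz",[np.pi,0,np.radians(174.5)]))
z=np.load("w1.npz",allow_pickle=True); im=z["im"]; k=cam("wrist",z["o"].item()); P=cloud(k,z["d"])
for uv in((200,177),(202,266),(36,162),(150,192),(157,264),(145,190),(87,185),(94,262)):
    w=np.array(uv)*.64; print(uv,P[int(w[1]),int(w[0])].round(3),onz(k,w,.006)[0].round(4))
E
```

```text
24.825 [ 0.5206 -0.1581  0.2378] [-2.304  0.014  2.77 ] [ 0.16  0.67 -0.63  1.7   0.88  1.67  0.41]
tool axes
 [[-0.931  0.253 -0.262]
 [ 0.364  0.619 -0.696]
 [-0.014 -0.743 -0.669]]
shift mm [ 112.2  108.4 -215.8] turn deg [-47.81  -5.88 -15.21]
(200, 177) [ 0.54   0.265 -0.   ] [0.5398 0.2627 0.006 ]
(202, 266) [0.455 0.274 0.003] [0.4556 0.272  0.006 ]
(36, 162) [ 0.553  0.416 -0.001] [0.5525 0.411  0.006 ]
(150, 192) [0.53 0.28 0.06] [0.5262 0.3112 0.006 ]
(157, 264) [0.47  0.288 0.054] [0.4574 0.3159 0.006 ]
(145, 190) [0.531 0.298 0.038] [0.528  0.3155 0.006 ]
(87, 185) [0.535 0.332 0.058] [0.5323 0.3686 0.006 ]
(94, 262) [0.486 0.292 0.122] [0.4592 0.3773 0.006 ]
```

Emit:
move_arm([
  [0,-20,-18,0,0,0,-1],
  [0,-30,-27,0,0,0,-1],
  [0,-24,-22,0,0,0,-1],
  [0,0,0,-8,0,0,-1],
  [0,0,0,-10,0,0,-1],
  [0,0,0,-10,0,0,-1],
  [0,0,0,-10,0,0,-1],
  [0,0,0,-10,0,0,-1],
  [0,0,0,0,0,-7.5,-1],
  [0,0,0,0,0,-8,-1],
  [0,0,0,0,0,0,-1],
  [0,0,0,0,0,0,-1],
])

```text
t: 26.32
eef_pos: [0.5197, -0.1566, 0.3367]
tcp_rot: [-3.138, 0.012, 3.038]
contact_force: [-0.5, -0.1, -0.3]
grip_width: 0.0029
finger_force: 78.4
```

```bash
python3 - <<'E'
from go import *
go([.5,.2,.34],Ro.from_euler("xyz",[np.pi,0,np.radians(174.5)]))
E
```

```text
26.325 [ 0.5197 -0.1566  0.3367] [-3.138  0.012  3.038] [ 0.83  0.39 -0.92  1.6   0.33  1.3   1.33]
tool axes
 [[-0.995  0.104  0.011]
 [ 0.104  0.995 -0.005]
 [-0.012 -0.003 -1.   ]]
shift mm [ 56.5 352.7  -5.1] turn deg [-0.2   0.68 -0.44]
```

Emit:
move_arm([
  [4,25,-1,0,0.7,-0.4,-1],
  [8,50,-1,0,0,0,-1],
  [8,50,-1,0,0,0,-1],
  [8,50,-1,0,0,0,-1],
  [8,50,-1,0,0,0,-1],
  [8,50,0,0,0,0,-1],
  [8,50,0,0,0,0,-1],
  [4,25,0,0,0,0,-1],
  [0,0,0,0,0,0,-1],
  [0,0,0,0,0,0,-1],
])

```text
t: 27.58
eef_pos: [0.4974, 0.1964, 0.3406]
tcp_rot: [-3.137, 0.0, 3.046]
contact_force: [0.4, 0.1, -2.0]
grip_width: 0.0029
finger_force: 78.4
```

```bash
python3 - <<'E'
from h import *
o,im,d=snap("wrist","w7"); print(o["t"],o["eef_pos"],o["tcp_rot"],o["joint_pos"].round(2))
o2,s,d2=snap("scene","s7")
cv2.imwrite("pics/v7.png",np.hstack([cv2.resize(im[90:340,150:490],(460,338),interpolation=2),cv2.resize(s[200:320,125:245],(338,338),interpolation=2)])[:,:,::-1])
E
```

```text
27.575 [0.49736098 0.19639473 0.34064058] [-3.13696126e+00  4.77569893e-04  3.04626308e+00] [ 0.19  0.4  -0.97  1.6   0.34  1.32  0.65]
```

View pics/v7.png

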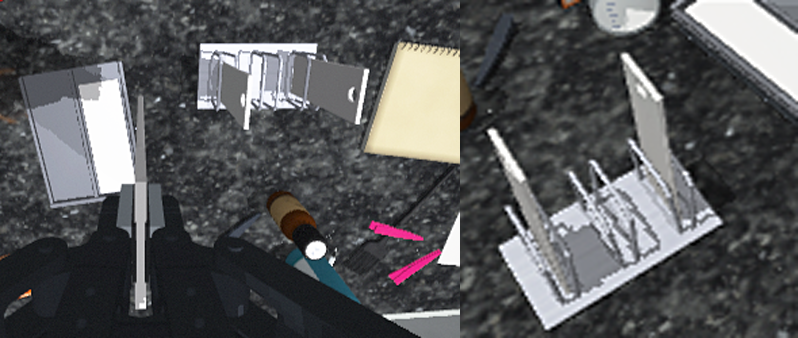

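```bash
cat > rack.py <<'E'
from h import *
def obs(n):
    z=np.load(n+".npz",allow_pickle=True); k=cam("wrist",z["o"].item()) if n[0]=="w" else cam("scene"); return cloud(k,z["d"]).reshape(-1,3),z["im"].reshape(-1,3)
for nm in("w1","w7","scene0","s7"):
    if nm=="scene0": z=np.load("scene0.npz"); P=cloud(cam("scene"),z["d"]).reshape(-1,3)
    else: P,_=obs(nm)
    b=(abs(P[:,0]-.495)<.06)&(abs(P[:,1]-.34)<.11)
    p=P[b&(P[:,2]>.085)&(P[:,2]<.162)]; t=np.radians(-5.5); X=np.array([np.cos(t),np.sin(t)]); Y=np.array([-X[1],X[0]])
    yy=p[:,:2]@Y; mid=(yy.min()+yy.max())/2; print(nm,len(p),"ymin/max",yy.min().round(4),yy.max().round(4))
    for g in(p[yy<mid],p[yy>mid]):
        if len(g)<15: continue
        c=np.median(g,0); N=np.linalg.svd(g-g.mean(0),full_matrices=False)[2][2]; N*=np.sign(N[1]); x=g[:,:2]@X
        print("  n",len(g),"mean",g.mean(0).round(4),"N",N.round(3),"ang",np.degrees(np.arctan2(-N[0],N[1])).round(2),"x rng",np.percentile(x,[1,99]).round(4),"y med",np.median(g[:,:2]@Y).round(4),"ztop",np.percentile(g[:,2],99.5).round(4))
    q=P[b&(P[:,2]>.002)&(P[:,2]<.010)]
    # hoop tops
    hh=P[b&(P[:,2]>.055)&(P[:,2]<.072)]; y=np.sort(hh[:,:2]@Y); print("  hoop y hist",np.histogram(y,bins=np.arange(.30,.46,.005)-.05*0)[0])
E
python3 rack.py
```

```text
w1 2320 ymin/max 0.3365 0.3434
  n 2099 mean [0.5019 0.292  0.1253] N [0.092 0.996 0.013] ang -5.27 x rng [0.4464 0.4956] y med 0.3388 ztop 0.1562
  n 221 mean [0.5052 0.2939 0.1391] N [ 0.09   0.996 -0.013] ang -5.16 x rng [0.4473 0.4959] y med 0.3409 ztop 0.1563
  hoop y hist [  0   0   0   0   0   5 181 187 111  30  12   0   0   0   0   3  48   0
   0  64  32   0   0   0   0  19 203 321  68  22   2   0]
w7 1807 ymin/max 0.3388 0.4468
  n 609 mean [0.5009 0.2938 0.13  ] N [ 0.097  0.995 -0.005] ang -5.57 x rng [0.4467 0.496 ] y med 0.3402 ztop 0.1566
  n 1198 mean [0.5056 0.3951 0.1264] N [ 0.096  0.995 -0.03 ] ang -5.5 x rng [0.4413 0.4906] y med 0.4416 ztop 0.1564
  hoop y hist [  0   0   0   0   0   0  92  14  74   1  22   0   0   0   0   0 104   6
   0  19  97   0   0   0   0   0 110  28 151   8  18   0]
scene0 456 ymin/max 0.3394 0.446
  n 282 mean [0.4975 0.2971 0.1269] N [0.076 0.996 0.036] ang -4.36 x rng [0.4451 0.4949] y med 0.3438 ztop 0.1577
  n 174 mean [0.4986 0.3985 0.1316] N [0.066 0.998 0.006] ang -3.8 x rng [0.4394 0.4886] y med 0.445 ztop 0.158
  hoop y hist [ 0  0  0  0  0  0 20  7 17 30 52  0  0  0  0  0 36 20  0  1 54  0  0  0
  0  0 36 14 25  2 58  0]
s7 454 ymin/max 0.3395 0.4461
  n 282 mean [0.498  0.2971 0.1268] N [0.077 0.996 0.036] ang -4.39 x rng [0.4446 0.4951] y med 0.3438 ztop 0.1578
  n 172 mean [0.4987 0.3985 0.1321] N [0.068 0.998 0.007] ang -3.89 x rng [0.4392 0.4892] y med 0.445 ztop 0.158
  hoop y hist [ 0  0  0  0  0  0 18  8 20 30 53  0  0  0  0  0 37 19  0  1 55  0  0  0
  0  0 39 12 24  0 59  0]
```

```bash
cat > ins.py <<'E'
from go import *
go([.5042,.3458,.205],Ro.from_euler("xyz",[np.pi,0,np.radians(174.5)]))
E
python3 ins.py; python3 - <<'E'
from h import *
z=np.load("w7.npz",allow_pickle=True); im,d,o=z["im"],z["d"],z["o"].item(); P=cloud(cam("wrist",o),d)
R=Ro.from_euler("xyz",o["tcp_rot"]).as_matrix(); q=(P-o["eef_pos"])@R*1000
for v in range(160,232,8):
    g=q[v,225:285]; m=(abs(g[:,1])<10)&(g[:,2]<125)&(g[:,2]>-50)
    if m.any(): print(v,m.sum(),g[m].mean(0).round(1),g[m][:,1].min().round(1),g[m][:,1].max().round(1))
E
```

```text
27.675 [0.4976 0.1958 0.3408] [-3.137e+00  1.000e-03  3.045e+00] [ 0.19  0.4  -0.97  1.6   0.34  1.32  0.65]
tool axes
 [[-0.995  0.096  0.   ]
 [ 0.096  0.995 -0.005]
 [-0.001 -0.005 -1.   ]]
shift mm [  7.9 150.5 135.1] turn deg [-0.26  0.04 -0.02]
168 4 [24.8  0.6 82.8] -0.7 1.9
176 6 [24.8  0.6 55.4] -1.3 2.5
184 6 [25.   0.6 32.8] -1.1 2.3
192 6 [25.2  0.6 14.4] -0.9 2.1
200 8 [25.3  0.6 -0.7] -1.4 2.5
208 8 [ 25.4   0.6 -13.2] -1.2 2.4
216 8 [ 25.5   0.6 -23.9] -1.1 2.2
224 10 [ 25.5   0.6 -33. ] -1.4 2.6
```

Emit:
move_arm([
  [1,15,0,-0.3,0,0,-1],
  [2,35,0,0,0,0,-1],
  [2,45,0,0,0,0,-1],
  [2,35,0,0,0,0,-1],
  [1,20,0,0,0,0,-1],
  [0,0,30,0,0,0,-1],
  [0,0,40,0,0,0,-1],
  [0,0,25,0,0,0,-1],
  [0,0,0,0,0,0,-1],
  [0,0,0,0,0,0,-1],
])

```text
t: 28.92
eef_pos: [0.5037, 0.3482, 0.2473]
tcp_rot: [3.139, 0.001, 3.047]
contact_force: [-0.1, -0.1, -0.7]
grip_width: 0.0028
finger_force: 78.4
```

```bash
python3 ins.py; python3 - <<'E'
from h import *
# held plate and neighbours/hoops in one scene view
o,im,d=snap("scene","s8"); P=cloud(cam("scene"),d).reshape(-1,3); t=np.radians(-5.5); X=np.array([np.cos(t),np.sin(t)]); Y=np.array([-X[1],X[0]])
b=(abs(P[:,0]-.495)<.06)&(abs(P[:,1]-.34)<.11); y=P[:,:2]@Y
for lo,hi in((.058,.072),(.10,.12),(.12,.14)):
    m=b&(P[:,2]>lo)&(P[:,2]<hi); h,e=np.histogram(y[m],bins=np.arange(.33,.452,.002)); print(lo,[(e[i].round(3),int(h[i])) for i in range(len(h)) if h[i]>2])
m=b&(P[:,2]>.10)&(P[:,2]<.14)&(abs(y-.392)<.015); g=P[m]; print(len(g),np.median(y[m]), np.percentile(g[:,:2]@X,[2,98]))
m=b&(abs(y-.392)<.006); print("low z of plate-ish", np.percentile(P[m][:,2],[1,5,20,50]).round(3))
E
```

```text
28.925 [0.5037 0.3482 0.2473] [3.139e+00 1.000e-03 3.047e+00] [-0.14  0.59 -0.9   1.57  0.48  1.22  0.34]
tool axes
 [[-0.996  0.094  0.002]
 [ 0.094  0.996  0.003]
 [-0.001  0.003 -1.   ]]
shift mm [-0.7 -2.4 42.3] turn deg [0.17 0.08 0.1 ]
0.058 [(np.float64(0.332), 11), (np.float64(0.334), 12), (np.float64(0.342), 4), (np.float64(0.344), 33), (np.float64(0.35), 20), (np.float64(0.352), 27), (np.float64(0.382), 21), (np.float64(0.384), 28), (np.float64(0.386), 3), (np.float64(0.4), 22), (np.float64(0.402), 28), (np.float64(0.432), 23), (np.float64(0.434), 27), (np.float64(0.442), 4), (np.float64(0.444), 13)]
0.1 [(np.float64(0.34), 3), (np.float64(0.342), 16), (np.float64(0.344), 47), (np.float64(0.44), 3), (np.float64(0.442), 8), (np.float64(0.444), 23)]
0.12 [(np.float64(0.34), 8), (np.float64(0.342), 37), (np.float64(0.344), 28), (np.float64(0.396), 19), (np.float64(0.442), 7), (np.float64(0.444), 30)]
22 0.3976008641860969 [0.44260358 0.48744879]
low z of plate-ish [-0.001  0.006  0.235  0.447]
```

Emit:
move_arm([
  [-1,-2.6,15,0,0,0,-1],
  [0,0,27,0,0,0,-1],
  [0,0,0,0,0,0,-1],
  [0,0,0,0,0,0,-1],
])

```text
t: 29.48
eef_pos: [0.5044, 0.345, 0.2048]
tcp_rot: [3.139, 0.001, 3.048]
contact_force: [-0.2, -0.5, -0.2]
grip_width: 0.0028
finger_force: 78.5
```

```bash
python3 ins.py; python3 - <<'E'
from h import *
o,im,d=snap("scene","s9"); P=cloud(cam("scene"),d).reshape(-1,3); t=np.radians(-5.5); X=np.array([np.cos(t),np.sin(t)]); Y=np.array([-X[1],X[0]])
b=(abs(P[:,0]-.495)<.06)&(abs(P[:,1]-.34)<.11); y=P[:,:2]@Y
for lo,hi in((.092,.105),(.105,.12),(.12,.14)):
    m=b&(P[:,2]>lo)&(P[:,2]<hi); print(lo,[(np.median(y[m&(abs(y-c)<.01)]).round(4)) for c in (.343,.395,.444)])
E
```

```text
29.475 [0.5044 0.345  0.2048] [3.139e+00 1.000e-03 3.048e+00] [-0.15  0.62 -0.88  1.63  0.52  1.14  0.31]
tool axes
 [[-0.996  0.094  0.001]
 [ 0.094  0.996  0.002]
 [-0.001  0.002 -1.   ]]
shift mm [ 0.3  0.7 -0.2] turn deg [0.13 0.06 0.12]
0.092 [np.float64(0.3444), np.float64(0.3946), np.float64(0.445)]
0.105 [np.float64(0.3442), np.float64(0.3945), np.float64(0.4452)]
0.12 [np.float64(0.3438), np.float64(0.3944), np.float64(0.4454)]
```

Emit:
move_arm([
  [0,0,15,0,0,0,-1],
  [0,0,15,0,0,0,-1],
  [0,0,15,0,0,0,-1],
  [0,0,10,0,0,0,-1],
  [0,0,10,0,0,0,-1],
  [0,0,7,0,0,0,-1],
  [0,0,0,0,0,0,-1],
])

```text
t: 30.4
eef_pos: [0.5041, 0.3447, 0.1316]
tcp_rot: [3.141, 0.0, 3.048]
contact_force: [0.1, 0.5, -0.1]
grip_width: 0.0028
finger_force: 78.5
```

No contact with the wires; about 9 mm to the base.

Emit:
move_arm([
  [0,0,4,0,0,0,-1],
  [0,0,3,0,0,0,-1],
  [0,0,0,0,0,0,-1],
])

```text
t: 30.78
eef_pos: [0.5043, 0.3448, 0.125]
tcp_rot: [3.14, 0.001, 3.048]
contact_force: [1.0, 0.1, -0.3]
grip_width: 0.0028
finger_force: 78.5
```

Emit:
move_arm([
  [0,0,1.5,0,0,0,-1],
  [0,0,1,0,0,0,-1],
  [0,0,0,0,0,0,-1],
])

```text
t: 31.15
eef_pos: [0.5043, 0.3448, 0.1226]
tcp_rot: [3.14, 0.001, 3.048]
contact_force: [0.2, 0.1, -0.8]
grip_width: 0.003
finger_force: 78.5
```

Emit:
move_arm([
  [0,0,1,0,0,0,-1],
  [0,0,1,0,0,0,-1],
  [0,0,0,0,0,0,-1],
])

```text
t: 31.52
eef_pos: [0.5045, 0.3452, 0.1214]
tcp_rot: [3.139, 0.002, 3.048]
contact_force: [-0.6, -1.4, 6.4]
grip_width: 0.0031
finger_force: 79.6
```

Emit:
move_arm([
  [0,0,-0.7,0,0,0,-1],
  [0,0,0,0,0,0,-0.8],
  [0,0,0,0,0,0,-0.6],
  [0,0,0,0,0,0,-0.5],
  [0,0,0,0,0,0,-0.5],
  [0,0,-10,0,0,0,-0.5],
  [0,0,-25,0,0,0,-0.5],
  [0,0,-40,0,0,0,-0.5],
  [0,0,-40,0,0,0,-0.5],
  [0,0,-30,0,0,0,-0.5],
  [0,0,0,0,0,0,-0.5],
])

```text
t: 32.9
eef_pos: [0.5046, 0.3458, 0.2695]
tcp_rot: [3.137, 0.004, 3.048]
contact_force: [0.0, 0.8, -0.8]
grip_width: 0.0212
finger_force: 0.0
```

```bash
python3 - <<'E'
from h import *
o,im,d=snap("scene","s10"); P=cloud(cam("scene"),d).reshape(-1,3); t=np.radians(-5.5); X=np.array([np.cos(t),np.sin(t)]); Y=np.array([-X[1],X[0]])
b=(abs(P[:,0]-.495)<.06)&(abs(P[:,1]-.34)<.11); y=P[:,:2]@Y; x=P[:,:2]@X
for lo,hi in((.08,.10),(.10,.12),(.12,.14),(.14,.165)):
    m=b&(P[:,2]>lo)&(P[:,2]<hi); print(lo,[(np.median(y[m&(abs(y-c)<.02)]).round(4),np.percentile(x[m&(abs(y-c)<.02)],[3,97]).round(3)) for c in (.343,.395,.444)])
m=b&(abs(y-.395)<.02)&(P[:,2]<.18); print("ztop",[np.percentile(P[b&(abs(y-c)<.015)&(P[:,2]<.18)][:,2],99.8).round(4) for c in (.343,.395,.444)])
print(o["t"],o["eef_pos"],o["contact_force"],o["grip_width"])
E
```

```text
0.08 [(np.float64(0.3446), array([0.445, 0.492])), (np.float64(0.3945), array([0.443, 0.491])), (np.float64(0.445), array([0.439, 0.486]))]
0.1 [(np.float64(0.3444), array([0.446, 0.492])), (np.float64(0.3944), array([0.443, 0.489])), (np.float64(0.4451), array([0.44 , 0.484]))]
0.12 [(np.float64(0.344), array([0.445, 0.494])), (np.float64(0.3945), array([0.443, 0.49 ])), (np.float64(0.4455), array([0.44 , 0.484]))]
0.14 [(np.float64(0.343), array([0.445, 0.493])), (np.float64(0.3937), array([0.443, 0.492])), (np.float64(0.4444), array([0.44 , 0.487]))]
ztop [np.float64(0.1572), np.float64(0.1572), np.float64(0.1576)]
32.9 [0.50460306 0.34582167 0.26948211] [ 0.01844964  0.76659891 -0.81655864] 0.02116463829713837
```

The plate stands upright in the slot. Its top is level with its neighbours and it sits midway between them.

```bash
python3 -c "
from cell import arm
print(arm.hand_in())"
```

```text
the job is handed in; nothing more can be done
None
```

The holed plate now stands upright, holed end up, in the rack's middle slot; I handed the job in at about 33 s of the 72 s, the arm touched only that plate (plus, lightly, the easel), and no verdict was returned.

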